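Restock the scraper-blade magazine and snap its cover on

ROBOT

A 7-joint arm with a two-finger parallel gripper is mounted at the origin on the work surface. World frame = base frame: x ahead of the robot, y to its left, z up, the work surface at z = 0. Lengths are in m, angles in rad, forces in N, time in s.
With the tool pointing down it reaches from about 0.425 to 0.825 m from the base axis. Payload 3.6 kg.
Tool frame: the origin (TCP) lies where the fingers leave the gripper's body, on its centre line; the fingertips stand 73 mm ahead of it and the grasp point (between the pads) lies 54 mm ahead of it; z points along the fingers, y is the line along which they close (so a half turn about z gives the same grasp; the last joint's range is limited). The gripper opens to 85 mm and grips with 20 to 120 N. Pads are 22 mm wide; open, the fingers measure 114 mm over their backs; the gripper's body (76 mm by 85 mm) begins 54 mm behind the grasp point. The pads swing forward as they close: fully open they stand 13 mm farther back than shut.
Start: joints at [-1.359, 0.615, -0.013, 1.423, 0.008, 1.103, -0.04], TCP at [0.153, 0.632, 0.304] pointing down, gripper open.
Joint ranges: [-3.12, 3.12], [-0.3, 2.06], [-1.34, 1.32], [0.26, 2.42], [-1.36, 4.5], [0.01, 1.98], [-2.84, 2.84]. Speed limits (rad/s): [2.79, 2.79, 3.14, 3.14, 3.14, 3.14, 3.14].

INTERFACE

Orientations are given as a unit quaternion [x, y, z, w].
In Python, from station import arm, snapshot, camera_info, ticket gives the robot as it stands. Calls block until the motion is done:
- arm.movep(position, orientation): joint-space move of the TCP to a pose.
- arm.line_to(position, velocity=0.15, ori=None): straight line of the TCP; ori=None keeps the orientation; velocity is the mean speed in m/s.
- arm.move_j(angles): joint-space move.
- arm.move_gripper(opening, effort=None): opening from 0.0 (shut) to 1.0 (fully open); effort is the grip in N (None keeps the last); returns when the fingers have stopped.
- arm.pause(seconds).
- arm.ik(position, orientation): joint angles nearest the present ones, or None.
- snapshot(name): name is "scene" or "top" or "wrist"; returns the picture (400x640x3 uint8, blue, green, red); there is no depth.
- camera_info(name): a dict with "fx", "fy", "cx", "cy" (pixels), "R" (3x3) and "t" (3): a world point X has camera coordinates R X + t; the wrist camera has in their place "T_tool_cam" (4x4, takes a point from camera to tool coordinates, whose origin is the TCP and whose axes are the flange's). Camera axes: x right, y down, z forward; pixel columns grow to the right and rows downward; lengths in m; the calibration is good to about 2 mm. A picture is of the moment at which its call begins: read the wrist's pose just before it. camera_info takes no time and is no camera call.
A pose or a line that the arm cannot do raises arm.MotionError and nothing moves.
- ticket.finish_job(): hands the job in; it is judged then, once.
Readings, each from a call of its own:
- arm.read_time(): time.
- arm.read_joint_positions(): joint angles.
- arm.read_dq(): joint speeds.
- arm.read_effort(): joint torques, N m.
- arm.read_tool_pos(): TCP position.
- arm.read_eef_rot(): TCP orientation.
- arm.read_ft_force(): force on the tool from outside, world axes, zero at the start.
- arm.read_wrist_torque(): the same for the moment, N m.
- arm.read_opening(): opening from 0.0 (shut) to 1.0 (fully open).
- arm.read_finger_force(): force on a finger pad.
Only numpy, scipy, OpenCV 4.12 (cv2) and the standard library are available. Lean on these libraries where they do the work, as an engineer would, in place of code of your own. Each camera call takes 0.05 s, during which the arm holds its last target. There are 200 camera calls.

TASK

Lift each worn, red-capped blade cassette off the rail in the magazine and lay it on the floor of the yellow regrind tray, and set every fresh, green-capped cassette on the bed squarely astride the raised rail. Then close the magazine with the blue cover: hook its front lip under the dark slot bar with the cover tilted, and swing the rear down until the orange catch snaps over it and it lies flat. Leave the other things on the bed where they are.

Things in the scene. Friction and masses are not known exactly. Their poses are not given: they have to be found in the camera images.
- magazine: fixed open-topped aluminium box on the bed, inside 110 (x) by 190 mm (y), outside 202 mm in y, walls 54 mm high, floor 6 mm thick. Origin under the middle of the inside; x from front to rear (front roughly faces the robot), y along the rail, z up. Black catch housing behind the rear wall: x 69 to 92, y +-25, 74 mm high, orange catch nose before it
- rail (a point): middle of the top of the steel rail in the magazine, 28 mm above the bed, 9 mm wide, 190 mm long, wall to wall along the magazine's y; magazine's axes. A seated cassette's centre is 4 mm above this point, its channel along the rail, feet 10 mm clear of the floor. Room for four, pitch 40 to 47 mm
- slot (a point): place of the cover's lip edge in the slot, cover closed (or up to 5 mm farther to -x); magazine's axes; 66.5 mm before its origin, 56 mm up. The slot: floor (a shelf 21 mm wide) 54 mm up; dark bar above it, underside 64, top 70 mm up, x -76 to -61 mm from the origin; 152 mm wide between cheeks, open to the rear, stop at x -71.5
- catch (a joint): orange spring catch at the magazine's rear (m): 0 = nose out over the cover's rear edge, up to 0.010 = pushed back. Nose tip at x 59.5 mm, 63 mm up, entry face above it 30 degrees from upright. The cover's rear edge coming down pushes it back 5 mm (up to about 8 N at that edge, 16 N at the cover's grip), then it springs out over the edge. Closed cover: 1 mm play
- cover_grip (a point): middle of the cover's black grip rib (14 mm thick in x, 70 long in y, top 32 above the underside); point 19 mm above the underside. Blue plate 5 mm thick, 198 wide (y), from 57 mm before this point (-x) to 62 behind; rolled rear edge ends at 65, 6 mm thick. x from lip to rear edge, z up. 0.36 kg. Closed: underside on the walls, 54 mm up, this point over the rail's middle
- cover_lip (a point): middle of the edge of the cover's bare steel front lip (4 mm thick, 140 mm wide, 13 mm long, flush with the underside); 70 mm before the grip point, 2 mm above the underside; cover's axes
- tray_in (a point): middle of the inner floor, 4 mm above the bed, of a fixed yellow regrind tray 136 x 136 mm, walls 4 mm thick and 30 mm high; axes along its sides
- worn1_mid (a point): worn cassette, astride the rail at the start (may be absent): 46 x 36 x 32 mm dark steel block, thin red cap with a screw on top, scraper blade on one side (its -y, 5 mm proud), 0.16 kg. A channel 14 wide, 12 deep (mm), runs through its underside along its own y (36 mm way), between two legs, to sit astride the rail. x: its 46 mm length (grip across this: fingers stay clear of neighbours on the rail); z up. Point: its centre, 16 above the feet, 4 above the channel ceiling
- worn2_mid (a point): worn cassette, astride the rail at the start (may be absent): 46 x 36 x 32 mm dark steel block, thin red cap with a screw on top, scraper blade on one side (its -y, 5 mm proud), 0.16 kg. A channel 14 wide, 12 deep (mm), runs through its underside along its own y (36 mm way), between two legs, to sit astride the rail. x: its 46 mm length (grip across this: fingers stay clear of neighbours on the rail); z up. Point: its centre, 16 above the feet, 4 above the channel ceiling
- fresh1_mid (a point): fresh cassette, loose on the bed (may be absent): 46 x 36 x 32 mm dark steel block, thin green cap with a screw on top, scraper blade on one side (its -y, 5 mm proud), 0.16 kg. A channel 14 wide, 12 deep (mm), runs through its underside along its own y (36 mm way), between two legs, to sit astride the rail. x: its 46 mm length (grip across this: fingers stay clear of neighbours on the rail); z up. Point: its centre, 16 above the feet, 4 above the channel ceiling
- fresh2_mid (a point): fresh cassette, loose on the bed (may be absent): 46 x 36 x 32 mm dark steel block, thin green cap with a screw on top, scraper blade on one side (its -y, 5 mm proud), 0.16 kg. A channel 14 wide, 12 deep (mm), runs through its underside along its own y (36 mm way), between two legs, to sit astride the rail. x: its 46 mm length (grip across this: fingers stay clear of neighbours on the rail); z up. Point: its centre, 16 above the feet, 4 above the channel ceiling
- fresh3_mid (a point): fresh cassette, loose on the bed (may be absent): 46 x 36 x 32 mm dark steel block, thin green cap with a screw on top, scraper blade on one side (its -y, 5 mm proud), 0.16 kg. A channel 14 wide, 12 deep (mm), runs through its underside along its own y (36 mm way), between two legs, to sit astride the rail. x: its 46 mm length (grip across this: fingers stay clear of neighbours on the rail); z up. Point: its centre, 16 above the feet, 4 above the channel ceiling
- fresh4_mid (a point): fresh cassette, loose on the bed (may be absent): 46 x 36 x 32 mm dark steel block, thin green cap with a screw on top, scraper blade on one side (its -y, 5 mm proud), 0.16 kg. A channel 14 wide, 12 deep (mm), runs through its underside along its own y (36 mm way), between two legs, to sit astride the rail. x: its 46 mm length (grip across this: fingers stay clear of neighbours on the rail); z up. Point: its centre, 16 above the feet, 4 above the channel ceiling
- can: spray can, 52 mm across, 150 mm high; a bystander; origin underneath its middle
- wrench: open-ended wrench 150 mm long lying on the bed; a bystander; origin underneath its middle
- brush: hand brush 170 mm long lying on the bed; a bystander; origin underneath its middle
- coil: coil of wood-coloured edging lying flat, 116 mm across, 23 mm high; a bystander; origin underneath its middle
- offcut: white-faced chipboard offcut 80 x 110 x 19 mm lying flat; a bystander; origin underneath its middle
- jar: jar 60 mm across, 75 mm high; a bystander; origin underneath its middle
- driver: screwdriver 170 mm long lying on the bed; a bystander; origin underneath its middle

How it is judged:
By the outcome, as a careful person would: the job done as asked, in the order asked, and still so for the second after the job is handed in, with the robot touching nothing.
Of worn1, worn2 only 1 to 2 are there at a start; the rules pass over those that are not, and their reading is None.
Of fresh1, fresh2, fresh3, fresh4 only 3 to 4 are there at a start; the rules pass over those that are not, and their reading is None.
At some moment in a run one of fresh1, fresh2, fresh3, fresh4, cover may be knocked a few centimetres aside while the robot is not near it.
It also fails if it takes over 210 s, if anything falls off the work surface, if the arm or the gripper's body presses on something with over 40 N, if the wrist force passes 120 N, or if a joint passes its speed limit or range.

## Working session

There is one attempt and no reset: what is moved stays moved. The work goes in short steps, each a Python script; the robot and the scene stay as the last script left them, time stands still between calls to the robot, and variables do not carry over. Pictures are saved under pics/ and viewed, at most 14 in all, crops included, and the job is handed in when it is done.

```bash
ls; mkdir -p pics; python3 - <<'E'
from station import arm, snapshot, camera_info, ticket
import cv2,numpy as np
for n in("scene","top"):
    cv2.imwrite(f"pics/{n}0.png",cv2.resize(snapshot(n),(800,500),interpolation=cv2.INTER_CUBIC))
np.set_printoptions(precision=4,suppress=True)
for n in("scene","top","wrist"): print(n,camera_info(n))
print(arm.read_eef_rot(),arm.read_tool_pos(),arm.read_time())
E
```

```text
pics
scene {'fx': 420.5546660250849, 'fy': 420.5546660250849, 'cx': 314.3123906751324, 'cy': 198.80830707914092, 'R': array([[ 0.6784,  0.7347,  0.0074],
       [ 0.5384, -0.4903, -0.6854],
       [-0.4999,  0.469 , -0.7281]]), 't': array([-0.3764, -0.1805,  1.6006])}
top {'fx': 396.25916396535126, 'fy': 396.25916396535126, 'cx': 317.0383700922214, 'cy': 200.8586982420712, 'R': array([[ 0.0164, -0.9995, -0.0262],
       [-0.9982, -0.0149, -0.0578],
       [ 0.0574,  0.0271, -0.998 ]]), 't': array([0.0475, 0.5244, 1.1216])}
wrist {'fx': 313.9454784585134, 'fy': 313.9454784585134, 'cx': 317.0540352601132, 'cy': 203.9828106032633, 'T_tool_cam': array([[ 0.0004, -0.9566, -0.2915,  0.0747],
       [ 1.    ,  0.0004, -0.    ,  0.0013],
       [ 0.0001, -0.2915,  0.9566, -0.0698],
       [ 0.    ,  0.    ,  0.    ,  1.    ]])}
[ 0.1186  0.9929 -0.0012 -0.0001] [0.153  0.6312 0.3029] 0.1
```

View pics/scene0.png

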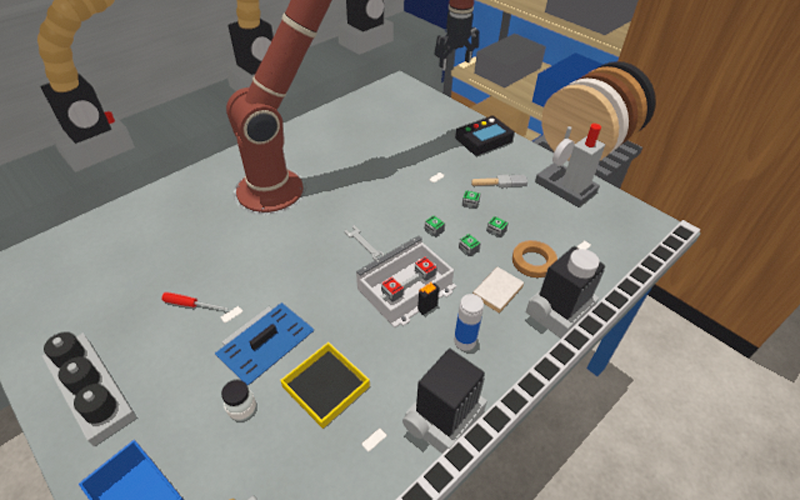

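View pics/top0.png

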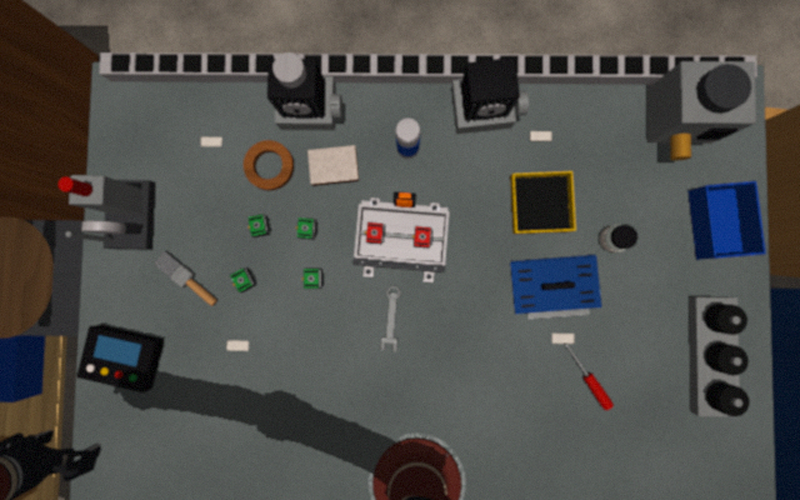

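The scene and top pictures show all six cassettes: red caps at (375,233) and (423,237), green at (258,226), (306,229), (242,280) and (312,278). The cover is at (556,285) with its lip toward the robot, the tray at (543,202) and the magazine at (402,235). Next I'll measure them by colour.

```bash
cat > h.py <<'E'
from station import arm, snapshot, camera_info, ticket
import cv2, numpy as np
from scipy.spatial.transform import Rotation as Ro
np.set_printoptions(precision=4,suppress=True)
HSV={'green':[((45,90,40),(85,255,255))],'red':[((0,140,70),(8,255,255)),((172,140,70),(180,255,255))],
 'yellow':[((20,130,80),(33,255,255))],'blue':[((98,130,50),(118,255,255))]}
def R_down(psi): return Ro.from_euler('z',psi)*Ro.from_euler('y',np.pi)
def shot(name):
    """image and camera->world pose (R,t)"""
    i=camera_info(name)
    if name=='wrist':
        p=np.array(arm.read_tool_pos()); R=Ro.from_quat(arm.read_eef_rot()).as_matrix(); T=np.array(i['T_tool_cam'])
        c=(R@T[:3,:3],R@T[:3,3]+p)
    else:
        Rw=np.array(i['R']); c=(Rw.T,-Rw.T@np.array(i['t']))
    return snapshot(name),(i['fx'],i['fy'],i['cx'],i['cy']),c
def back(uv,z,K,c):
    uv=np.atleast_2d(uv).astype(float)
    d=np.c_[(uv[:,0]-K[2])/K[0],(uv[:,1]-K[3])/K[1],np.ones(len(uv))]@c[0].T
    return c[1]+d*((z-c[1][2])/d[:,2])[:,None]
def blobs(s,color,z,amin=60):
    """list of (center xy, size, angle of long side mod pi, px centre) on plane z, largest first"""
    img,K,c=s; hsv=cv2.cvtColor(img,cv2.COLOR_BGR2HSV)
    m=sum(cv2.inRange(hsv,np.array(a),np.array(b)) for a,b in HSV[color]).astype(np.uint8)
    m=cv2.morphologyEx(m,cv2.MORPH_CLOSE,np.ones((5,5)))
    out=[]
    for k in sorted(cv2.findContours(m,cv2.RETR_EXTERNAL,cv2.CHAIN_APPROX_NONE)[0],key=cv2.contourArea)[::-1]:
        if cv2.contourArea(k)<amin: break
        P=back(k[:,0],z,K,c)[:,:2]
        b=cv2.boxPoints(cv2.minAreaRect((P*1000).astype(np.float32)))/1000
        e1,e2=b[1]-b[0],b[2]-b[1]
        l=e1 if np.hypot(*e1)>np.hypot(*e2) else e2
        out.append((b.mean(0),sorted((np.hypot(*e1),np.hypot(*e2))),np.arctan2(l[1],l[0])%np.pi,k[:,0].mean(0)))
    return out
E
python3 - <<'E'
from h import *
s=shot('top')
for c,z in(('green',.032),('red',.048),('yellow',.03),('blue',.005)):
    for b in blobs(s,c,z): print(c,b[0],np.array(b[1]),np.degrees(b[2]),b[3])
img,K,c=s
print(back(np.array([(360,202),(449,208),(446,262),(354,258)])/1.25,.054,K,c))
for n,p in dict(can=(407,130),coil=(268,165),offcut=(332,165),jar=(620,238),wrench=(391,320)).items(): print(n,back(np.array(p)/1.25,.01,K,c))
E
```

```text
green [0.4516 0.4087] [0.0345 0.0473] 30.98521 [192.4783 223.9565]
green [0.5732 0.2657] [0.0345 0.0463] 176.73781 [243.6863 181.902 ]
green [0.5777 0.3765] [0.0345 0.0464] 11.288226 [205.1 180. ]
green [0.4584 0.2485] [0.0314 0.0427] 1.4703249 [248.5 222.5]
red [ 0.0323 -0.0741] [0.0303 0.0921] 8.944185 [361.3205 382.8718]
red [0.6616 0.7945] [0.0364 0.0818] 80.831375 [ 58.9062 148.9531]
red [ 0.2224 -0.3885] [0.0241 0.0849] 35.21565 [478.3125 313.0781]
red [0.5628 0.1058] [0.0344 0.0425] 174.48123 [299.0625 185.9792]
red [ 0.5544 -0.0003] [0.0334 0.042 ] 0.72376424 [337.4583 189.3958]
red [0.0054 0.0822] [0.024  0.0476] 7.6081285 [303.3556 391.6222]
yellow [ 0.6398 -0.2741] [0.1392 0.1418] 93.11143 [434.4 161.7]
blue [ 0.6074 -0.6968] [0.1568 0.169 ] 5.8264112 [581.3594 176.3594]
blue [ 0.4548 -0.3088] [0.1195 0.1966] 95.67939 [444.2279 227.0744]
blue [0.2388 0.925 ] [0.1044 0.1471] 3.648324 [ 16.0818 293.2201]
blue [0.2834 0.7024] [0.0553 0.1066] 78.60098 [ 93.18 280.09]
blue [0.7641 0.0332] [0.0285 0.0477] 94.15095 [326.1395 119.2093]
[[ 0.6301  0.1377  0.054 ]
 [ 0.6191 -0.061   0.054 ]
 [ 0.4989 -0.0556  0.054 ]
 [ 0.5046  0.1484  0.054 ]]
can [[0.8081 0.0355 0.01  ]]
coil [[0.7219 0.3604 0.01  ]]
offcut [[0.7234 0.2096 0.01  ]]
jar [[ 0.5615 -0.4548  0.01  ]]
wrench [[0.3657 0.0654 0.01  ]]
```

```bash
python3 - <<'E'
from h import *
a=np.radians(-4.5)
for k in(-1,1):
    R=R_down(a+k*np.pi/2)
    for p in((.558,.045,.35),(.558,.045,.12),(.455,-.309,.3),(.46,.42,.12),(.58,.38,.12),(.64,-.27,.15)):
        print(k,p,arm.ik(p,R.as_quat()))
R=R_down(a-np.pi/2)
arm.movep((.558,.045-.03,.36),R.as_quat())
s=shot('wrist'); cv2.imwrite('pics/w1.png',cv2.resize(s[0],(800,500),interpolation=cv2.INTER_CUBIC))
for b in blobs(s,'red',.048): print(b[0],np.array(b[1]),np.degrees(b[2]),b[3])
print(arm.read_time(),arm.read_tool_pos())
E
```

```text
-1 (0.558, 0.045, 0.35) [-0.4508  0.4656  0.5119  1.6325 -0.2482  1.1087  0.0485]
-1 (0.558, 0.045, 0.12) [-0.3056  0.7395  0.2955  1.8712 -0.3641  0.5837  0.145 ]
-1 (0.455, -0.309, 0.3) [-0.1175  0.7475  1.2229  1.7428 -0.7523  1.2091  1.2353]
-1 (0.46, 0.42, 0.12) [-0.9115  0.7994  0.2312  1.6837 -0.2614  0.6888 -0.6237]
-1 (0.58, 0.38, 0.12) [-0.7425  0.8876  0.2475  1.457  -0.2606  0.8293 -0.4846]
-1 (0.64, -0.27, 0.15) [ 0.101   0.8953  0.5204  1.4415 -0.5018  0.9387  0.68  ]
1 (0.558, 0.045, 0.35) [ 0.535   0.6578 -1.148   1.602   0.6187  1.2918  2.3506]
1 (0.558, 0.045, 0.12) [ 0.1359  0.7535 -0.4064  1.8567  0.4777  0.629   2.4984]
1 (0.455, -0.309, 0.3) [-0.0901  0.7005  1.1349  1.7422 -0.6908  1.1609 -1.9684]
1 (0.46, 0.42, 0.12) [-0.53    0.8238 -0.4193  1.6702  0.4557  0.7462  1.8935]
1 (0.58, 0.38, 0.12) [-0.3817  0.9135 -0.4407  1.4427  0.4509  0.8865  2.1038]
1 (0.64, -0.27, 0.15) [-0.1298  1.1155  1.1303  1.4499 -1.0347  1.2375 -2.0959]
[0.5632 0.1049] [0.0338 0.0443] 175.6706 [316.0373  96.6119]
[ 0.5555 -0.0025] [0.0322 0.0439] 175.67282 [316.3879 187.5   ]
2.8167 [0.5581 0.0164 0.3598]
```

View pics/w1.png

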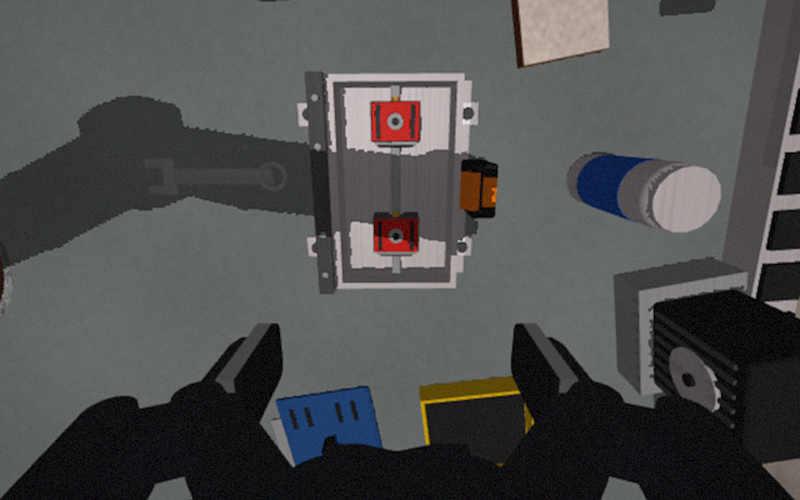

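The wrist view shows the magazine with its outer wall tops at rows 73 to 289. The rail is at column 396, with red caps at (395,122) and (396,236) and blades on the lower (-y) side, so the rail is free to work. I'll fix the magazine frame, then take the worn ones to the tray.

```bash
cat >> h.py <<'E'
def tcp_for(g,R,d=.054): return np.array(g)-R.as_matrix()[:,2]*d
def best_R(g,ang):
    """down orientation with closing axis along ang (mod pi), reachable at g"""
    c=[]
    q=np.array(arm.read_joint_positions())
    for k in(-1,1):
        R=R_down(ang+k*np.pi/2)
        j=arm.ik(tcp_for(g,R),R.as_quat())
        if j is not None: c.append((abs(np.array(j)-q).max(),k,R))
    return min(c,key=lambda t:t[0])[2]
def hop(g,R,v=.3):   # go to grasp point g via straight line
    arm.line_to(tcp_for(g,R),velocity=v,ori=R.as_quat())
def fly(g,R): arm.movep(tcp_for(g,R),R.as_quat())
E
python3 - <<'E'
from h import *
i=camera_info('wrist');K=(i['fx'],i['fy'],i['cx'],i['cy'])
p=np.array(arm.read_tool_pos());R=Ro.from_quat(arm.read_eef_rot()).as_matrix();T=np.array(i['T_tool_cam'])
c=(R@T[:3,:3],R@T[:3,3]+p)
px=lambda *q: np.array(q)/1.25
P=back(px((396,73),(396,289),(466,73),(458,289),(325,73),(334,289)),.054,K,c); print(P)
print(back(px((397,88),(396,272)),.028,K,c))
a=np.radians(-4.3); M=np.array([[np.cos(a),-np.sin(a)],[np.sin(a),np.cos(a)]])
print('in mag-rot axes',P[:,:2]@M, np.array([[.5632,.1049],[.5555,-.0025]])@M)
E
```

```text
[[ 0.5672  0.1441  0.054 ]
 [ 0.5518 -0.0586  0.054 ]
 [ 0.6284  0.1395  0.054 ]
 [ 0.6153 -0.0634  0.054 ]
 [ 0.5052  0.1488  0.054 ]
 [ 0.4883 -0.0538  0.054 ]]
[[ 0.5674  0.1347  0.028 ]
 [ 0.5525 -0.0493  0.028 ]]
in mag-rot axes [[ 0.5548  0.1862]
 [ 0.5546 -0.017 ]
 [ 0.6162  0.1862]
 [ 0.6183 -0.0171]
 [ 0.4926  0.1863]
 [ 0.4909 -0.017 ]] [[0.5537 0.1468]
 [0.5541 0.0392]]
```

```bash
cat >> h.py <<'E'
A=np.radians(-4.3); O=np.array([.5588,.0428])
def mag(x,y,z): 
    c,s=np.cos(A),np.sin(A); return np.array([O[0]+c*x-s*y,O[1]+s*x+c*y,z])
TRAY=np.array([.640,-.274]); TA=np.radians(3.1)
def tray(x,y,z):
    c,s=np.cos(TA),np.sin(TA); return np.array([TRAY[0]+c*x-s*y,TRAY[1]+s*x+c*y,z])
OFF=.005; UP=.15
def pick(xy,ang,zc,op=.76):
    g=np.array([*xy,zc+OFF]); R=best_R(g,ang)
    arm.move_gripper(op); fly(g*[1,1,0]+[0,0,UP],R); hop(g,R,.25)
    arm.move_gripper(0,60); o=arm.read_opening(); print('grip',o,arm.read_finger_force(),'t',arm.read_time())
    hop(g*[1,1,0]+[0,0,UP],R,.3); return R,o
def place(xy,ang,zc,op=.7,drop=.001,near=.02):
    g=np.array([*xy,zc+OFF+drop]); R=best_R(g,ang)
    fly(g*[1,1,0]+[0,0,UP],R); hop(g+[0,0,near],R,.3); hop(g,R,.06)
    f=arm.read_ft_force(); arm.move_gripper(op); print('place f',f,'op',arm.read_opening())
    hop(g*[1,1,0]+[0,0,UP],R,.3); print('t',arm.read_time())
E
python3 - <<'E'
from h import *
a=A
pick((.5555,-.0025),A,.032); print('held',arm.read_opening(),arm.read_ft_force()); place(tray(0,-.031,0)[:2],TA,.020)
pick((.5632,.1049),A,.032); print('held',arm.read_opening()); place(tray(0,.031,0)[:2],TA,.020)
s=shot('wrist'); cv2.imwrite('pics/w2.png',s[0])
s=shot('top'); cv2.imwrite('pics/t2.png',cv2.resize(s[0][100:270,160:540],None,fx=2,fy=2))
for c,z in(('green',.032),('blue',.005)):
    for b in blobs(s,c,z): print(c,b[0],np.array(b[1]),np.degrees(b[2]))
E
```

```text
grip 0.5245476884277299 62.38717697560787 t 4.7417
held 0.5259720176432071 [-0.4955  0.6472 -3.07  ]
place f [ 1.3505 -0.4693  1.2679] op 0.6993196013866496
t 8.3167
grip 0.5302934916308789 62.3854324221611 t 10.9833
held 0.5293632504042597
place f [ 0.3536  0.3952 -2.0338] op 0.7030354044220313
t 14.6833
green [0.4518 0.4078] [0.0343 0.0475] 28.62726
green [0.573 0.266] [0.0353 0.0459] 176.30548
green [0.5775 0.3764] [0.0345 0.0469] 11.288305
green [0.4584 0.2485] [0.0314 0.0427] 1.4703249
blue [ 0.6075 -0.697 ] [0.1564 0.1687] 5.588726
blue [0.2396 0.9251] [0.1044 0.1488] 3.6484346
blue [ 0.4604 -0.3648] [0.0839 0.119 ] 5.2762113
blue [0.2837 0.7027] [0.0554 0.1073] 78.600586
blue [0.764  0.0332] [0.0287 0.0477] 94.15095
```

View pics/t2.png

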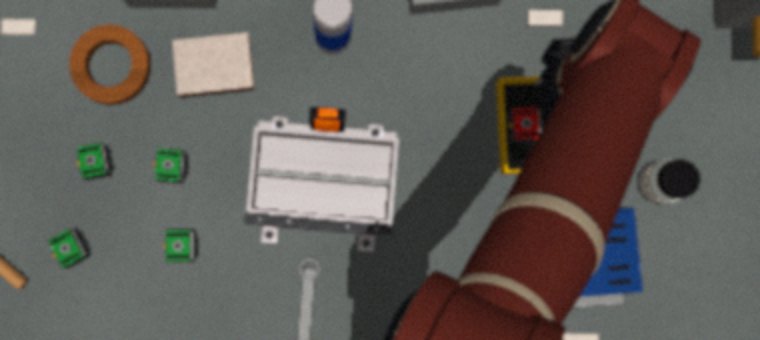

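The rail is empty and a red cassette lies in the tray; the four fresh ones have their blades toward -y. I'll take a close look at the bare rail to refine the frame, and at the first fresh one.

```bash
python3 - <<'E'
from h import *
R=R_down(A-np.pi/2); g=mag(0,.0,.19)
arm.movep(tcp_for(g,R),R.as_quat())
s=shot('wrist'); im,K,c=s
cv2.imwrite('pics/w3.png',cv2.resize(im,(800,500),interpolation=cv2.INTER_CUBIC))
np.savez('w3.npz',K=K,R=c[0],t=c[1]); 
# profile across rail: sample grey along mag x at several y, z=.028
g=cv2.cvtColor(im,cv2.COLOR_BGR2GRAY)
for y in(-.05,-.02,.03,.06):
    row=[]
    for x in np.arange(-.012,.0121,.001):
        X=c[0].T@(mag(x,y,.028)-c[1]); u,v=K[0]*X[0]/X[2]+K[2],K[1]*X[1]/X[2]+K[3]
        row.append(int(cv2.getRectSubPix(g,(1,1),(float(u),float(v)))[0,0]))
    print(y,row)
E
```

```text
-0.05 [163, 158, 161, 166, 163, 161, 162, 154, 131, 126, 132, 131, 130, 130, 131, 127, 107, 113, 152, 168, 168, 166, 165, 164, 162]
-0.02 [165, 164, 169, 172, 166, 163, 164, 148, 100, 62, 66, 69, 68, 68, 68, 66, 68, 84, 100, 96, 81, 81, 83, 83, 79]
0.03 [82, 85, 84, 85, 84, 81, 81, 76, 65, 65, 68, 69, 71, 71, 71, 69, 70, 83, 86, 83, 83, 84, 87, 87, 85]
0.06 [188, 194, 195, 191, 186, 191, 183, 153, 133, 145, 143, 142, 145, 145, 143, 130, 128, 173, 193, 189, 187, 189, 191, 187, 181]
```

View pics/w3.png

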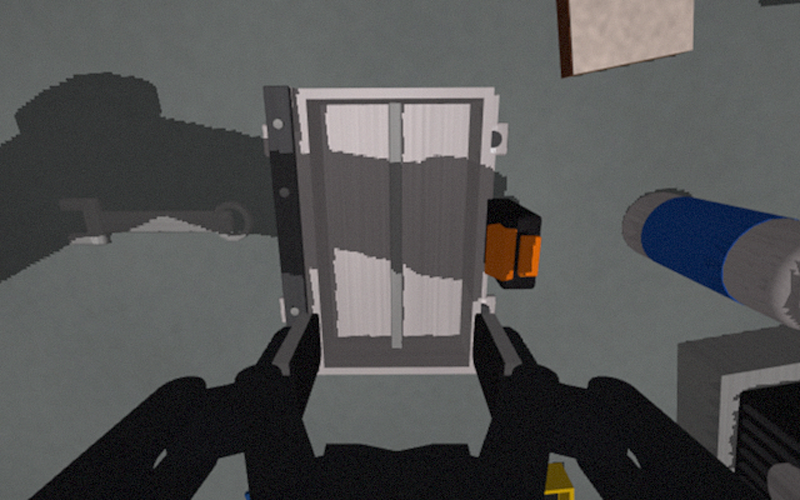

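The rail sits centred within 0.5 mm in my frame (column 396). Now I'll seat the fresh ones, refining each with a wrist look.

```bash
cat >> h.py <<'E'
def best_R(g,ang): # blades all face -y: keep one side
    ang=(ang+np.pi/2)%np.pi-np.pi/2; return R_down(ang-np.pi/2)
def seat(y):
    c=[b for b in blobs(shot('top'),'green',.032,40) if b[0][1]>.2]   # still on the bed
    b=min(c,key=lambda b:b[0][1]); xy,ang=b[0],b[2]
    print('top',xy,np.degrees(ang),len(c))
    R=best_R(None,ang); arm.move_gripper(.76); fly(np.array([*xy,.20]),R)
    w=min(blobs(shot('wrist'),'green',.032,100),key=lambda b:np.hypot(*(b[0]-xy)))
    print('wrist',w[0],np.array(w[1]),np.degrees(w[2]))
    assert np.hypot(*(w[0]-xy))<.02
    R,o=pick(w[0],w[2],.016)
    assert .48<o<.58,o
    g=mag(0,y,.032+OFF); R=best_R(g,A)
    fly(g+[0,0,.11],R); hop(g+[0,0,.018],R,.3); f0=np.array(arm.read_ft_force())
    for dz in(.010,.006,.002,.0005):
        hop(g+[0,0,dz],R,.06); f=np.array(arm.read_ft_force())-f0; print(dz,f,end=' ')
        assert abs(f[2])<12
    arm.move_gripper(.7); hop(g+[0,0,.12],R,.3); print('\nseated t',arm.read_time())
E
python3 - <<'E'
from h import *
seat(-.065); 
E
```

```text
top [0.4584 0.2485] 1.4703249 4
wrist [0.4579 0.2479] [0.0336 0.0444] 1.3244598
grip 0.5271732193125357 63.063737880438566 t 18.7333
0.01 [-0.6284  0.24   -0.1964] 0.006 [-0.6357 -0.6457 -0.0597] 0.002 [-0.9769  0.2053  3.8319] 0.0005 [-3.26    0.2338 13.2214] Traceback (most recent call last):
  File "<stdin>", line 2, in <module>
  File "h.py", line 81, in seat
    assert abs(f[2])<12
           ^^^^^^^^^^^^
AssertionError
```

Contact came about 1.5 mm early, which is the channel ceiling on the rail, so it is seated. I'll release it and carry on with contact-stop.

```bash
python3 - <<'E'
s=open('h.py').read()
s=s.replace("for dz in(.010,.006,.002,.0005):","for dz in(.010,.006,.003,.002,.001,0):").replace("        assert abs(f[2])<12\n","        assert abs(f[2])<3 or dz<.004\n        if f[2]>3: break\n")
open('h.py','w').write(s)
E
python3 - <<'E'
from h import *
R=best_R(None,A); arm.move_gripper(.7); hop(mag(0,-.065,.16),R)
for y in(-.020,.025,.070): seat(y)
R=best_R(None,A); fly(mag(0,-.02,.24),R)
s=shot('wrist'); cv2.imwrite('pics/w4.png',cv2.resize(s[0],(800,500),interpolation=cv2.INTER_CUBIC))
for b in blobs(s,'green',.048): print(b[0],np.array(b[1]),np.degrees(b[2]))
E
```

```text
top [0.5732 0.2658] 177.10329 3
wrist [0.5734 0.2648] [0.0335 0.0442] 176.90392
grip 0.5233816685429057 63.926039300858974 t 25.725
0.01 [-1.6133  0.5624  0.3072] 0.006 [-0.7384 -1.2608 -0.4427] 0.003 [-1.1413 -1.2869  0.5544] 0.002 [-1.671   0.5705  6.893 ] 
seated t 29.6
top [0.5775 0.3762] 11.288305 2
wrist [0.578  0.3768] [0.0334 0.0443] 11.064351
grip 0.5268584685573979 63.824385311454535 t 32.775
0.01 [-0.1693  0.9688 -0.8165] 0.006 [ 0.3697  0.6436 -1.1604] 0.003 [0.1233 0.6446 2.6277] 0.002 [-2.5781  0.0889  9.179 ] 
seated t 36.875
top [0.4517 0.4086] 30.98521 1
wrist [0.4519 0.409 ] [0.0343 0.0436] 29.54319
grip 0.525867052114335 63.56822295114398 t 40.0583
0.01 [-0.1891 -0.3376 -1.3975] 0.006 [-1.4456  0.4044 -1.8039] 0.003 [-0.4402 -0.1717 -0.8032] 0.002 [-2.2479 -0.6962  4.8023] 
seated t 44.1833
[0.5635 0.1126] [0.033  0.0441] 175.66464
[0.5606 0.0675] [0.0331 0.044 ] 175.68335
[0.5569 0.0231] [0.0338 0.0437] 175.70155
[ 0.5542 -0.0219] [0.0343 0.0441] 175.73424
```

View pics/w4.png

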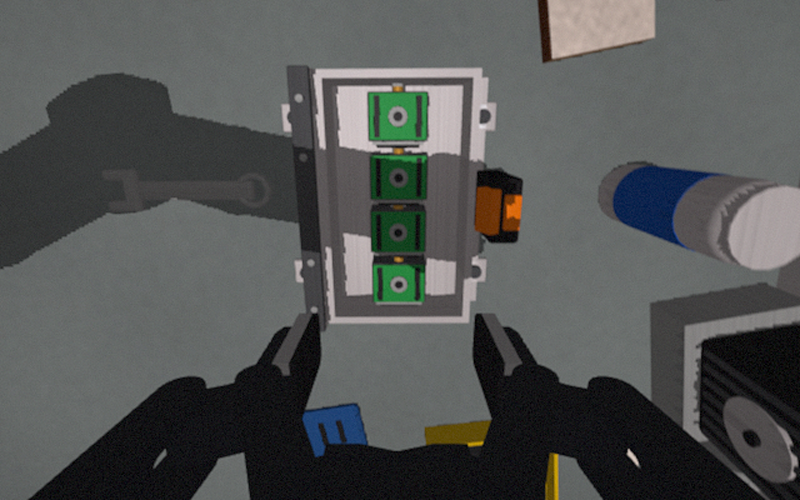

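All four green cassettes sit evenly astride the rail (column 398, rows 116, 177, 232 and 285). Now the cover.

```bash
python3 - <<'E'
from h import *
s=shot('top'); b=[b for b in blobs(s,'blue',.005) if np.hypot(b[0][0]-.455,b[0][1]+.31)<.08][0]
print(b[0],np.array(b[1]),np.degrees(b[2]))
th=b[2]-np.pi/2; R=best_R(None,th)
g=np.array([b[0][0],b[0][1]-.03,.30]); arm.move_gripper(.5); fly(g,R)
s=shot('wrist'); im,K,c=s
np.savez('w5.npz',K=K,R=c[0],t=c[1])
cv2.imwrite('pics/w5.png',cv2.resize(im,(800,500),interpolation=cv2.INTER_CUBIC))
for b in blobs(s,'blue',.005): print(b[0],np.array(b[1]),np.degrees(b[2]),b[3])
E
```

```text
[ 0.4489 -0.2775] [0.1193 0.1965] 96.05276
[ 0.448  -0.2795] [0.1208 0.1966] 96.02665 [317.1702 140.5651]
[ 0.6791 -0.6511] [0.0259 0.0827] 119.69811 [431.6136 383.5   ]
```

View pics/w5.png

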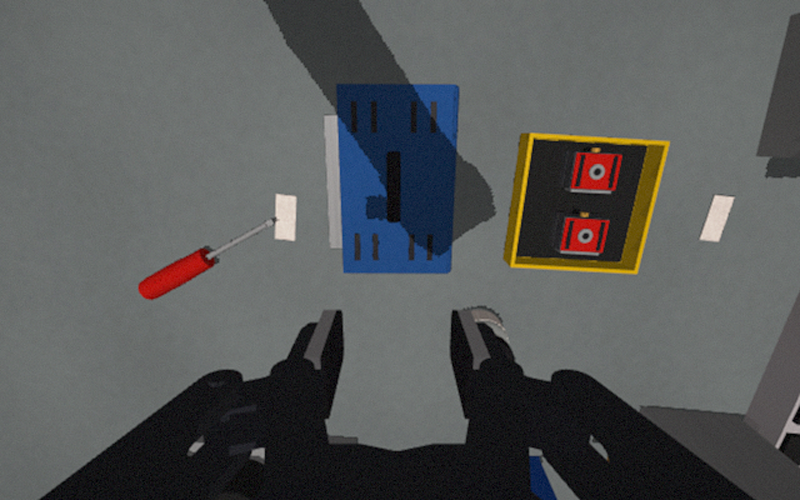

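The wrist view shows both worn cassettes flat in the tray at (596,172) and (585,236). The cover was knocked about 3 cm: its plate is now at (398,178), with the rib at (394,187) and the lip to the left. I'll grip the rib, checking its measured position against the plate first.

```bash
cat >> h.py <<'E'
GZ=.009  # grasp point above cover_grip
LIP=np.array([-.070,0,-.017])
def cover(x,z,th,y=0.):
    """tcp pos, quat for lip edge at mag (x,y,z), tilt th (rear up)"""
    Rc=Ro.from_euler('z',A)*Ro.from_euler('y',-th)
    gp=mag(x,y,z)+Rc.apply(np.array([0,0,GZ])-LIP)
    R=Rc*R_down(-np.pi/2)
    return tcp_for(gp,R),R.as_quat()
def ft(): 
    arm.pause(.1); return Ro.from_euler('z',-A).apply(np.mean([arm.read_ft_force() for _ in range(3)],0))
E
python3 - <<'E'
from h import *
z=np.load('w5.npz'); K,c=z['K'],(z['R'],z['t'])
rib=back(np.array([[386,152],[400,152],[387,222],[400,222]])/1.25,.032,K,c); print(rib.mean(0),rib)
th=np.radians(6.03); e=np.array([np.cos(th),np.sin(th)])
xy=np.array([.448,-.2795])-.004*e; print('plate->grip',xy)
assert np.hypot(*(rib.mean(0)[:2]-xy))<.008
R=best_R(None,th); g=np.array([*xy,.019+GZ])
for t in np.radians([13,0]):
    print(arm.ik(*cover(-.070,.056,t)))
fly(g*[1,1,0]+[0,0,.12],R); f0=ft(); hop(g+[0,0,.01],R,.2); hop(g,R,.05); print(ft()-f0)
arm.move_gripper(0,110); print(arm.read_opening(),arm.read_finger_force())
hop(g*[1,1,0]+[0,0,.22],R,.15); print(ft()-f0,arm.read_opening(),arm.read_time())
E
```

```text
[ 0.4443 -0.2801  0.032 ] [[ 0.4337 -0.2466  0.032 ]
 [ 0.4471 -0.2451  0.032 ]
 [ 0.4416 -0.315   0.032 ]
 [ 0.4548 -0.3136  0.032 ]]
plate->grip [ 0.444  -0.2799]
[-0.3822  0.6373  0.3585  2.0542 -0.5937  0.3038  0.3646]
[-0.3585  0.7277  0.388   1.8626 -0.4375  0.636   0.2226]
[-1.2959  0.4816 -0.0911]
0.1396258022071148 107.93073177337646
[-1.3081  0.1899 -5.114 ] 0.13954809965626183 50.3083
```

```bash
python3 - <<'E'
from h import *
t=np.radians(13)
def L(x,z,th,v): p,q=cover(x,z,th); arm.line_to(p,velocity=v,ori=q)
p,q=cover(-.054,.14,t); arm.movep(p,q)
L(-.054,.075,t,.15)
s=shot('wrist'); cv2.imwrite('pics/w6.png',cv2.resize(s[0],(800,500),interpolation=cv2.INTER_CUBIC))
s=shot('scene'); im=s[0]; cv2.imwrite('pics/s6.png',cv2.resize(im[150:290,240:430],(760,560),interpolation=cv2.INTER_CUBIC))
f0=ft(); print(f0)
for z in np.arange(.066,.0515,-.001):
    L(-.0575,z,t,.03); f=ft()-f0
    if abs(f[2])>3.5 or abs(f[0])>6: break
print('touch z',z,f,arm.read_opening(),arm.read_time())
E
```

```text
[-0.1444  0.3057 -3.2746]
touch z 0.055999999999999994 [0.101  0.4254 3.6008] 0.13756850683487715 56.475
```

View pics/s6.png

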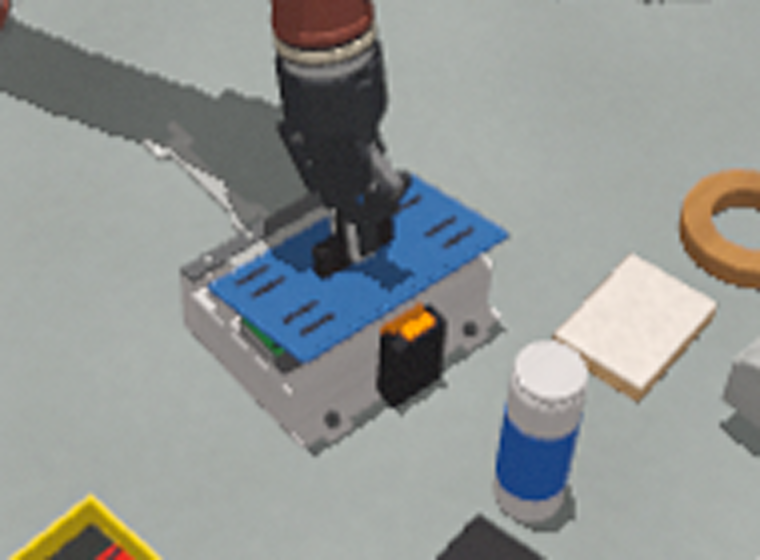

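The scene crop shows the cover tilted and centred over the box, and the shelf touch came at exactly the expected 56 mm. Now I'll insert to the stop.

```bash
python3 - <<'E'
from h import *
t=np.radians(13)
def L(x,z,th,v): p,q=cover(x,z,th); arm.line_to(p,velocity=v,ori=q)
L(-.0575,.058,t,.03); f0=ft(); print(f0)
for x in np.arange(-.059,-.0756,-.001):
    L(x,.058,t,.03); f=ft()-f0; print(round(x,4),f)
    if np.abs(f).max()>4.5: break
s=shot('scene'); cv2.imwrite('pics/s7.png',cv2.resize(s[0][150:290,240:430],(760,560),interpolation=cv2.INTER_CUBIC))
print(arm.read_opening(),arm.read_time())
E
```

```text
[ 0.4656  0.1201 -4.5599]
-0.059 [-0.4019  0.3632  1.4273]
-0.06 [-0.8819 -0.5371  1.4527]
-0.061 [-1.0077 -0.7113  1.6852]
-0.062 [-0.873  -0.0246  1.4284]
-0.063 [-1.1874 -1.4212  0.6205]
-0.064 [-0.464   0.2176  1.1578]
-0.065 [-0.4925 -0.5187  1.3744]
-0.066 [0.4141 0.2722 1.223 ]
-0.067 [ 0.1768 -0.8687  0.4895]
-0.068 [-0.1454  0.1282  0.9912]
-0.069 [-0.6521 -0.1159  1.2167]
-0.07 [0.5971 1.0713 0.758 ]
-0.071 [1.9419 0.6423 1.0585]
-0.072 [ 4.6484  2.0795 -0.2581]
0.14265438338619021 61.775
```

The stop was met at -71.5 mm as given, so I'll back off 1 mm and swing down while monitoring force.

```bash
python3 - <<'E'
from h import *
def L(x,z,th,v): p,q=cover(x,z,th); arm.line_to(p,velocity=v,ori=q)
L(-.0705,.0575,np.radians(13),.03); f0=ft()
for d in(10,8,6,5,4,3,2.5,2,1.5,1,.5,0,-.3,-.6):
    z=.056+.0015*max(d,0)/13
    L(-.0705,z,np.radians(d),.03); f=ft()-f0; print(d,f,np.array(arm.read_wrist_torque()),round(arm.read_opening(),4))
    if np.abs(f).max()>40: print('STOP');break
s=shot('scene'); cv2.imwrite('pics/s8.png',cv2.resize(s[0][150:290,240:430],(760,560),interpolation=cv2.INTER_CUBIC))
print(arm.read_time())
E
```

```text
10 [ 0.1484  0.8277 -1.5875] [ 0.0773 -0.7663  0.1984] 0.1313
8 [ 1.8246 -0.468  -0.7819] [ 0.0744 -0.8941  0.1965] 0.1398
6 [ 1.0836  0.1057 -0.1434] [ 0.0722 -0.87    0.2054] 0.1363
5 [1.2149 0.4757 3.3712] [ 0.0915 -0.7555  0.1847] 0.14
4 [-1.4799  1.1062  6.1475] [ 0.1591 -0.7285  0.1959] 0.1353
3 [-0.1394  0.6218  7.2323] [ 0.1795 -0.59    0.1343] 0.1361
2.5 [1.1337 0.5734 6.723 ] [ 0.1555 -0.6443  0.1555] 0.1406
2 [1.4361 0.1872 6.0572] [ 0.236  -0.6333  0.2214] 0.1372
1.5 [1.6642 0.7846 4.7008] [ 0.1795 -0.6927  0.2347] 0.1392
1 [2.0868 0.4355 4.6344] [ 0.1758 -0.6845  0.2094] 0.1356
0.5 [1.4048 0.9635 5.3563] [ 0.2174 -0.7789  0.1527] 0.1403
0 [1.0443 0.488  8.9558] [ 0.236  -0.603   0.1957] 0.1371
-0.3 [-1.6211  0.6638 11.6461] [ 0.1941 -0.6656  0.2198] 0.1383
-0.6 [-3.0074  1.3828 14.8482] [ 0.2629 -0.5804  0.2182] 0.1378
67.2167
```

View pics/s8.png

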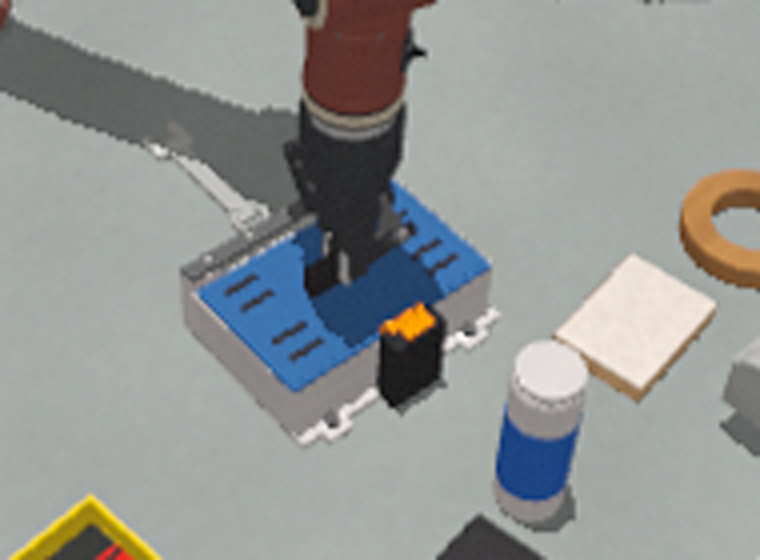

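The cover looks flat with the catch over its edge. I'll press a little more, then tug lightly to prove the latch.

```bash
python3 - <<'E'
from h import *
def L(x,z,th,v): p,q=cover(x,z,th); arm.line_to(p,velocity=v,ori=q)
f0=ft(); print('start',f0)
for d in(-1,-1.4,-1.8,-2.2):
    L(-.0705,.056,np.radians(d),.03); f=ft()-f0; print(d,f)
    if f[2]>14: break
for d in(-.5,0,.4,.8,1.2):
    L(-.0705,.056,np.radians(d),.03); f=ft()-f0; print(d,f)
    if f[2]<-28: break
E
```

```text
start [-0.3349  1.4324 11.5932]
-1 [-0.5326  0.4375  2.4583]
-1.4 [-2.5506 -0.4768  5.7533]
-1.8 [-4.2783  1.4295  8.1016]
-2.2 [-5.2416  0.7712 13.881 ]
-0.5 [ 1.3889 -0.2644  0.5285]
0 [ 2.68    0.0878 -2.6474]
0.4 [ 4.3508 -0.3693 -7.1258]
0.8 [ 4.8379 -0.2502 -7.0392]
1.2 [ 6.5577  0.1645 -7.7521]
```

```bash
python3 - <<'E'
from h import *
def L(x,z,th,v): p,q=cover(x,z,th); arm.line_to(p,velocity=v,ori=q)
for d in(1.6,2,2.5,3):
    L(-.0705,.056,np.radians(d),.03); f=ft(); print(d,f,arm.read_wrist_torque()[1])
    if f[2]<-25: break
s=shot('scene'); cv2.imwrite('pics/s9.png',cv2.resize(s[0][170:270,260:390],(780,600),interpolation=cv2.INTER_CUBIC))
E
```

```text
1.6 [ 7.9958  1.4705 -0.4293] -0.6606683730018842
2 [ 9.9268  1.1505 -2.1777] -0.6711997653895492
2.5 [10.9685  0.2626 -6.6326] -0.7766395112606812
3 [ 12.5031   1.5135 -10.5935] -0.7939115026481536
```

View pics/s9.png

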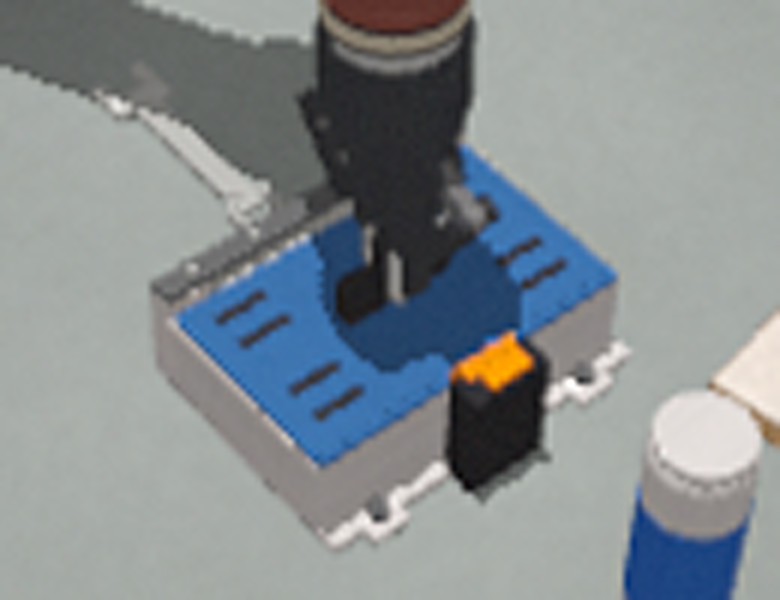

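The cover stays flat while tugged with about 10 N, so it looks latched. I'll release and check from close by.

```bash
python3 - <<'E'
from h import *
p,q=cover(-.0705,.056,0); arm.line_to(p,velocity=.03,ori=q); arm.move_gripper(.55)
arm.line_to(np.array(p)+[0,0,.09],velocity=.15)
R=best_R(None,A); fly(mag(.03,-.02,.20),R)
s=shot('wrist'); cv2.imwrite('pics/w10.png',cv2.resize(s[0],(800,500),interpolation=cv2.INTER_CUBIC))
# rear edge / plate outline at z .059
for b in blobs(s,'blue',.059)[:2]: 
    d=Ro.from_euler('z',-A).apply([*(b[0]-O),0]); print(d,np.array(b[1]),np.degrees(b[2]))
print(arm.read_time())
E
```

```text
[0.003  0.0001 0.    ] [0.1205 0.1956] 86.03181
[0.2018 0.0058 0.    ] [0.0606 0.0711] 162.58717
73.7917
```

View pics/w10.png

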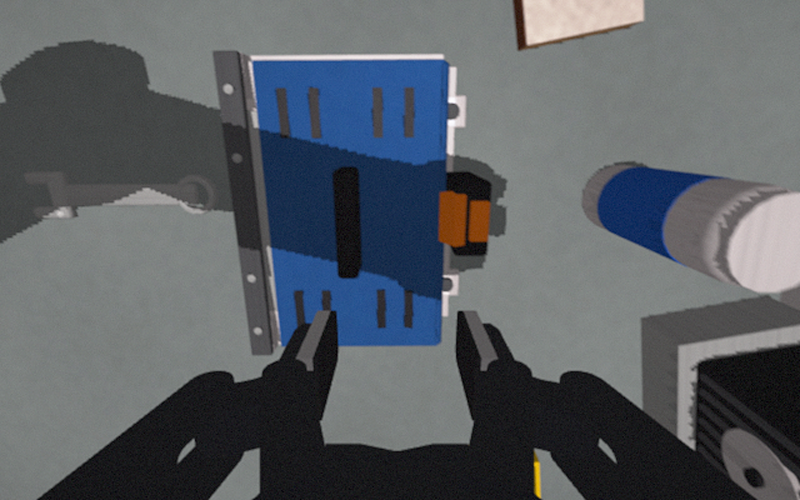

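The orange nose (left edge at column 439) lies over the cover's rear edge (column 444), and the lip is under the bar. I'll put a number on the nose position and press the rear edge once more as a check.

```bash
python3 - <<'E'
from h import *
im,K,c=shot('wrist')
f=lambda p,z: Ro.from_euler('z',-A).apply(back(np.array(p)/1.25,z,K,c)[0]-[*O,0])*1000
print('nose tip',f((439,218),.063),'rear edge',f((444,280),.060),f((446,130),.060))
# press rear of plate beside the catch with shut fingers
R=best_R(None,A); arm.move_gripper(0)
for y in(.045,-.045):
    tip=lambda z: mag(.052,y,z)+np.array([0,0,.073])
    arm.movep(tip(.12),R.as_quat()); arm.line_to(tip(.07),velocity=.15); f0=ft()
    for z in np.arange(.066,.0555,-.001):
        arm.line_to(tip(z),velocity=.03); d=ft()-f0
        if d[2]>12: break
    print('press',y,round(z,4),d); arm.line_to(tip(.13),velocity=.2)
fly(mag(.03,-.02,.20),R); im,K,c=shot('wrist')
cv2.imwrite('pics/w11.png',cv2.resize(im[120:220,250:450],(800,400),interpolation=cv2.INTER_CUBIC))
for n,z in(('red',.036),): 
    for b in blobs(shot('top'),n,z): 
        if np.hypot(*(b[0]-TRAY))<.08: print(n,b[0]-TRAY,np.array(b[1]))
print(arm.read_time())
E
```

```text
nose tip [57.3431  2.2854 63.    ] rear edge [ 62.63   -43.2386  60.    ] [60.3498 58.6502 60.    ]
press 0.045 0.056 [-4.7599 -1.0852 16.0845]
press -0.045 0.056 [-3.8626  0.5024 15.334 ]
red [ 0.0029 -0.0289] [0.0335 0.0458]
red [-0.0007  0.0341] [0.0362 0.0454]
85.675
```

View pics/w11.png

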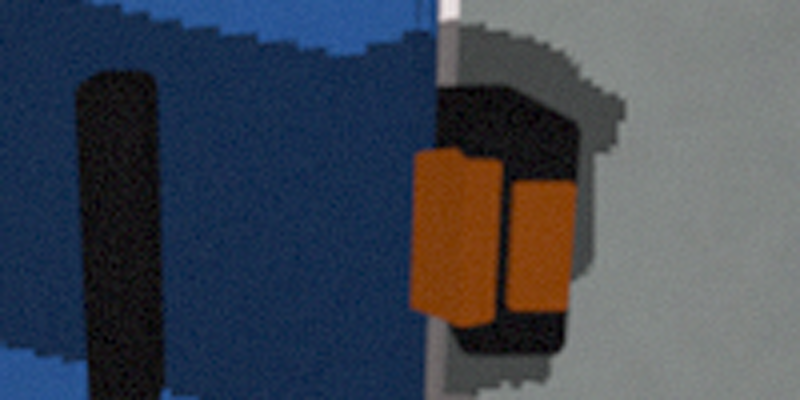

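The nose is fully out over the rear edge, the cover lies flat and firm, and both worn cassettes are in the tray, so I'm handing in.

```bash
python3 -c "
from h import *
R=best_R(None,A); hop(mag(0.03,-.02,.28),R,.2); print(ticket.finish_job())"
```

```text
the job is handed in; nothing more can be done
None
```

I handed the job in after about 86 s of robot time: both worn cassettes are in the tray, all four fresh ones are astride the rail, and the cover is hooked, flat and latched under the catch.

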